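# Heft two grinding jars and run the loaded one on the vortex mixer

### The job

Two identical closed grinding jars stand in the rack: one holds a steel grinding rod, the other only a light plastic one. Lift each jar clear of the rack in turn to feel which is the heavier, leave the lighter one standing in the rack, and hold the heavier one upright in the middle of the vortex mixer's rubber platform, pressed down so that the sprung platform goes to its stop, as one does to run the mixer. Finish like that, still gripping the jar and pressing, and do not disturb the wash bottle, beaker or reagent bottle.

Things in the scene. Friction and masses are not known exactly. Their poses are not given: they have to be found in the camera images.
- rack: Low aluminium block fixed to the bench, 85 (its x) by 200 (its y) by 30 mm high, with two round wells 50 mm across and 24 mm deep, at 55 mm either side of its middle along its y axis; well floors are 6 mm above the bench. Origin: centre of its underside, z up. It may stand on either side of the bench, somewhat turned.
- jar_1: Closed opaque white plastic jar, 42 mm in diameter, 105 mm tall, with a ribbed grey screw cap 46 mm in diameter over its top 24 mm. Stands upright in one well of the rack (4 mm play all round). Origin: centre of its underside, z up through the cap. Looks exactly like jar_2; either may be the heavier. Jars weigh 0.1 to 0.6 kg and differ by over 0.2 kg. The rod inside has 2 mm play.
- jar_2: The other jar, same in size and look as jar_1, in the other well of the rack.
- mixer: Vortex mixer fixed to the bench: black plastic housing, 140 by 140 mm at the foot, tapering to 80 by 80 mm at the top, 92 mm high, with a grey control panel (switch and dial) on its sloped -x side and a round grey rubber platform, 76 mm across, above its middle. Origin: centre of its underside, z up. It may stand on either side of the bench, somewhat turned.
- platform_pad (a point): Centre of the platform's flat rubber floor, 118 mm above the bench when not pressed. The floor is about 66 mm in diameter inside a low rim that stands 6 mm above it; a jar stands in it with its underside on this point.
- platform (a joint): Downward travel of the mixer's sprung platform: 0 = up, 0.006 m = at its stop. It begins to move at about 5 N and reaches the stop at about 11 N; the weight of a jar alone does not press it.
- wash_bottle: Bystander: white plastic wash bottle with blue cap and bent spout, 64 mm in diameter, 180 mm tall. Origin: centre of its underside, z up.
- beaker: Bystander: clear plastic beaker, 72 mm across the mouth, 95 mm tall. Origin: centre of its underside, z up.
- reagent_bottle: Bystander: amber reagent bottle with white cap, 60 mm in diameter, 125 mm tall. Origin: centre of its underside, z up.

How it is judged (in metres and radians):
On the way, in this order (a step that is already met when the one before it is completed fails the run):
1. the lighter jar has been lifted clear of the rack, with the heavier one standing in it (((z of jar_1 in the frame of rack above 0.031 m and contact force between jar_1 and rack below 0.02 N and contact force between jar_1 and the fingers above 1 N and z of jar_2 in the frame of rack below 0.012 m and angle between jar_2's own z axis and vertical below 0.2 rad and contact force between jar_2 and rack above 2.7 N) or (z of jar_2 in the frame of rack above 0.031 m and contact force between jar_2 and rack below 0.02 N and contact force between jar_2 and the fingers above 1 N and z of jar_1 in the frame of rack below 0.012 m and angle between jar_1's own z axis and vertical below 0.2 rad and contact force between jar_1 and rack above 2.7 N))), for 0.2 s.
2. the heavier jar is lifted clear of the rack, with the lighter one standing back in it (((z of jar_1 in the frame of rack above 0.031 m and contact force between jar_1 and rack below 0.02 N and contact force between jar_1 and the fingers above 1 N and z of jar_2 in the frame of rack below 0.012 m and angle between jar_2's own z axis and vertical below 0.2 rad and contact force between jar_2 and rack between 0.6 and 2.7 N and contact force between jar_2 and the fingers below 0.02 N) or (z of jar_2 in the frame of rack above 0.031 m and contact force between jar_2 and rack below 0.02 N and contact force between jar_2 and the fingers above 1 N and z of jar_1 in the frame of rack below 0.012 m and angle between jar_1's own z axis and vertical below 0.2 rad and contact force between jar_1 and rack between 0.6 and 2.7 N and contact force between jar_1 and the fingers below 0.02 N))), for 0.2 s.
At the end, for the whole second after the job is handed in: The heavier jar is gripped (TCP no more than 12 mm above the cap's top) and stands upright (within 0.17 rad) on the mixer's platform, within 16 mm of its middle and at rest, pressing it down by more than 4 of its 6 mm; the lighter jar stands upright in a well of the rack, untouched (value of joint platform above 0.004 m and ((horizontal distance between jar_1 and platform_pad below 0.016 m and z of jar_1 in the frame of platform_pad between -0.004 and 0.006 m and angle between jar_1's own z axis and vertical below 0.17 rad and contact force between jar_1 and the fingers above 1 N and z of the grasp point in the frame of jar_1 below 0.117 m and linear speed of jar_1 below 0.05 m/s and z of jar_2 in the frame of rack below 0.012 m and angle between jar_2's own z axis and vertical below 0.2 rad and contact force between jar_2 and rack between 0.6 and 2.7 N and contact force between jar_2 and the fingers below 0.02 N) or (horizontal distance between jar_2 and platform_pad below 0.016 m and z of jar_2 in the frame of platform_pad between -0.004 and 0.006 m and angle between jar_2's own z axis and vertical below 0.17 rad and contact force between jar_2 and the fingers above 1 N and z of the grasp point in the frame of jar_2 below 0.117 m and linear speed of jar_2 below 0.05 m/s and z of jar_1 in the frame of rack below 0.012 m and angle between jar_1's own z axis and vertical below 0.2 rad and contact force between jar_1 and rack between 0.6 and 2.7 N and contact force between jar_1 and the fingers below 0.02 N))); the arm keeps its last pose, push and grip.
It fails at once if the wash bottle is knocked over or shifted more than 30 mm (distance of wash_bottle from where it was at the start of the episode above 0.03 m or angle between wash_bottle's own z axis and vertical above 0.4 rad).
It fails at once if the beaker is knocked over or shifted more than 30 mm (distance of beaker from where it was at the start of the episode above 0.03 m or angle between beaker's own z axis and vertical above 0.4 rad).
It fails at once if the reagent bottle is knocked over or shifted more than 30 mm (distance of reagent_bottle from where it was at the start of the episode above 0.03 m or angle between reagent_bottle's own z axis and vertical above 0.4 rad).
It also fails if it takes over 61 s, if anything falls off the work surface, if the arm or the gripper's body presses on something with over 40 N, if the wrist force passes 120 N, or if a joint passes its speed limit or range.

### The arm

A 6-joint arm with a two-finger parallel gripper is mounted at the origin on the work surface. World frame = base frame: x ahead of the robot, y to its left, z up, the work surface at z = 0. Lengths are in m, angles in degrees, forces in N, time in s.
With the tool pointing down it reaches from about 0.325 to 0.775 m from the base axis. Payload 5.5 kg.
Tool frame: the origin (TCP) lies between the finger pads, 19 mm behind the fingertips; this is the grasp point; z points along the fingers, y is the line along which they close (so a half turn about z gives the same grasp; the last joint's range is limited). The gripper opens to 88 mm and grips with 3 to 60 N. Pads are 20 mm wide; open, the fingers measure 115 mm over their backs; the gripper's body (75 mm by 178 mm) begins 61 mm behind the grasp point.
Start: joints at [73.127, 5.22, 70.514, -0, 104.267, -3.249], TCP at [0.141, 0.583, 0.241] pointing down, gripper open.
Joint ranges: [-164.24, 164.24], [-49.07, 125.15], [9.68, 141.18], [-86.29, 266.29], [3.28, 154.24], [-151.56, 151.56]. Speed limits (degrees/s): [147.25, 147.25, 172.46, 180, 180, 180].

### API

Orientations are given as [roll, pitch, yaw] about the fixed x, y, z axes, in that order (R = Rz(yaw) Ry(pitch) Rx(roll)).
In Python, from station import r gives the robot as it stands. The module is installed in compiled form; this text tells all that it offers. Calls block until the motion is done:
- r.reach(position, orientation): joint-space move of the TCP to a pose.
- r.servo_line(position, rotation=None, speed=0.15): straight line of the TCP; rotation=None keeps the orientation; speed is the mean speed in m/s.
- r.move_joints(angles): joint-space move.
- r.let_go() and r.grab(squeeze=None): open the fingers fully, or close them until they stop; squeeze is the grip in N (None keeps the last).
- r.wait(seconds).
- r.inverse_kinematics(position, orientation): joint angles nearest the present ones, or None.
- r.sense(): the state.
- r.snapshot(name): name is "side" or "top"; returns a dict with "frame" (384x512x3 uint8, red, green, blue), "fx", "fy", "cx", "cy" (pixels), "dist_coeffs" ([k1, k2, p1, p2, k3] as OpenCV has them; the pictures are not rectified), "R" (3x3) and "t" (3): a world point X has camera coordinates R X + t. Camera axes: x right, y down, z forward; pixel columns grow to the right and rows downward; lengths in m; the calibration is good to about 2 mm. A picture is of the moment at which its call begins. There is no depth.
A pose or a line that the arm cannot do raises r.IKError and nothing moves.
- r.hand_in(): hands the job in; it is judged then, once.
The state is a dict: "clock": time; "joints": joint angles; "joint_vel": joint speeds; "joint_torque": joint torques, N m; "tcp_pos": TCP position; "orientation": TCP orientation; "contact_force": force on the tool from outside, world axes, zero at the start; "torque": the same for the moment, N m; "opening": finger opening in m; "gripper_force": force on a finger pad.
Only numpy, scipy, OpenCV 4.12 (cv2) and the standard library are available. Lean on these libraries where they do the work, as an engineer would, in place of code of your own. Each camera call takes 0.05 s, during which the arm holds its last target. There are 200 camera calls.

## Working session

There is one attempt and no reset: what is moved stays moved. The work goes in short steps, each a Python script; the robot and the scene stay as the last script left them, time stands still between calls to the robot, and variables do not carry over. Pictures are saved under pics/ and viewed, at most 10 in all, crops included, and the job is handed in when it is done.

```bash
mkdir -p pics
cat > h.py <<'E'
import numpy as np, cv2
from station import r
def snap(n,f):
    s=r.snapshot(n); cv2.imwrite('pics/'+f,s['frame'][:,:,::-1]); return s
def ray(s,u,v,z):
    K=np.array([[s['fx'],0,s['cx']],[0,s['fy'],s['cy']],[0,0,1.]])
    p=cv2.undistortPoints(np.array([[[u,v]]],float),K,np.array(s['dist_coeffs'],float))[0,0]
    R=np.array(s['R']);t=np.array(s['t']); c=-R.T@t; d=R.T@np.array([p[0],p[1],1])
    return c+d*(z-c[2])/d[2]
def proj(s,X):
    K=np.array([[s['fx'],0,s['cx']],[0,s['fy'],s['cy']],[0,0,1.]]);R=np.array(s['R'],float)
    return cv2.projectPoints(np.array(X,float).reshape(-1,1,3),cv2.Rodrigues(R)[0],np.array(s['t'],float),K,np.array(s['dist_coeffs'],float))[0][:,0]
E
python3 - <<'E'
from h import *
import pickle
a=snap('top','top0.png');b=snap('side','side0.png');pickle.dump((a,b),open('s0.pkl','wb'))
for s in(a,b):print(-np.array(s['R']).T@s['t'])
print(r.sense())
cv2.imwrite('pics/both0.png',cv2.resize(np.vstack([a['frame'],b['frame']])[:,:,::-1],None,fx=.78,fy=.78))
E
```

```text
[ 0.48862626 -0.01032845  0.95953096]
[0.28256865 0.47941716 0.63406562]
{'clock': 0.1, 'joints': array([ 7.31270737e+01,  5.25868491e+00,  7.05736300e+01,  2.90106942e-04,
        1.04266309e+02, -3.25065082e+00]), 'joint_vel': array([ 0.07420243, -0.06020917, -0.08058641,  0.03294524, -0.05925302,
       -0.00878948]), 'joint_torque': array([ 2.31693462e-03, -4.47859097e+01, -4.07569814e+01,  7.00840470e-02,
        2.84087512e-02, -1.05231732e-04]), 'tcp_pos': array([0.14126684, 0.58290101, 0.24033437]), 'orientation': array([-1.79901551e+02, -5.87320632e-03,  1.66377791e+02]), 'contact_force': array([ 0.53868054,  0.29230782, -0.23962409]), 'torque': array([ 0.05386813, -0.03144204, -0.00855838]), 'gripper_force': 0.0, 'opening': 0.08768226828887749}
```

View pics/top0.png

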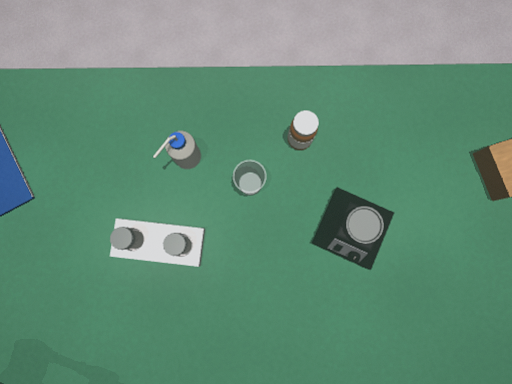

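View pics/side0.png

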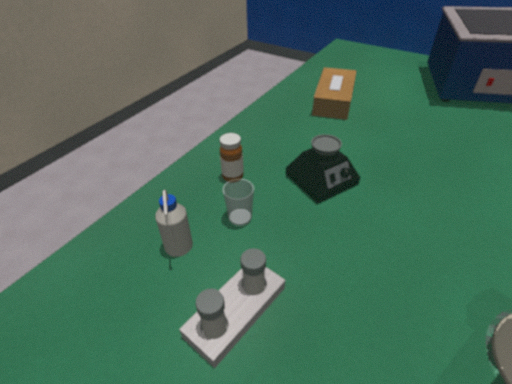

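The top view shows the rack at about (157,243) with caps at (122,238) and (176,244). The mixer is at (352,228) with its platform at (364,225), and the wash bottle, beaker and reagent bottle are at (182,150), (249,178) and (303,130). The side view shows the same layout, with no overlaps.

Run:
```python
from h import *
import pickle
a,b=pickle.load(open('s0.pkl','rb'))
def comps(s,roi,lo,hi,satmax=40):
    f=s['frame'];x0,y0,x1,y1=roi
    hsv=cv2.cvtColor(f,cv2.COLOR_RGB2HSV)
    m=((hsv[...,1]<satmax)&(hsv[...,2]>=lo)&(hsv[...,2]<=hi)).astype(np.uint8)
    k=np.zeros_like(m);k[y0:y1,x0:x1]=m[y0:y1,x0:x1]
    cs,_=cv2.findContours(cv2.morphologyEx(k,cv2.MORPH_OPEN,np.ones((3,3))),cv2.RETR_EXTERNAL,cv2.CHAIN_APPROX_NONE)
    return [c for c in cs if cv2.contourArea(c)>80]
def V(s,pts):return [s['frame'][v,u].tolist() for u,v in pts]
print(V(a,[(122,238),(176,244),(150,230),(195,258),(137,240),(364,225),(364,208),(182,150),(180,140)]))
print(V(b,[(210,302),(253,260),(212,322),(255,280),(326,143)]))
# rack
for c in comps(a,(100,210,215,275),170,255,60):
    c=cv2.convexHull(c);rc=cv2.minAreaRect(c);bx=cv2.boxPoints(rc)
    P=np.array([ray(a,*p,.03) for p in bx]);print('rack',rc,P.round(3).tolist(),P.mean(0),np.linalg.norm(np.diff(P,axis=0),axis=1))
for lo,hi in((60,115),(60,130)):
  for n,roi in(('jars',(100,215,215,270)),('plat',(335,200,392,250))):
    for c in comps(a,roi,lo if n=='jars' else 90,hi if n=='jars' else 255,60):
      c=cv2.convexHull(c)
      e=cv2.fitEllipse(c);z=.105 if n=='jars' else .124
      print(n,hi,e,ray(a,*e[0],z).round(4),'w',np.linalg.norm(ray(a,e[0][0]-e[1][1]/2,e[0][1],z)-ray(a,e[0][0]+e[1][1]/2,e[0][1],z)))
for p,z in(((178,140),.18),((249,170),.095),((306,122),.125),((187,158),.0)):print(p,ray(a,*p,z).round(3))
```

```text
[[151, 155, 151], [161, 166, 161], [218, 218, 220], [217, 219, 219], [89, 91, 87], [156, 161, 157], [95, 99, 97], [181, 178, 169], [65, 118, 209]]
[[120, 124, 119], [118, 121, 117], [96, 93, 88], [92, 91, 86], [114, 121, 114]]
rack ((156.1227569580078, 241.9445343017578), (89.9982681274414, 39.085487365722656), 6.632514476776123) [[0.487, 0.314, 0.03], [0.574, 0.308, 0.03], [0.549, 0.106, 0.03], [0.463, 0.115, 0.03]] [0.51813649 0.2108709  0.03      ] [0.08669957 0.20381372 0.08616821]
jars 115 ((133.48101806640625, 237.9355926513672), (17.840805053710938, 20.778059005737305), 153.753173828125) [0.5241 0.2397 0.105 ] w 0.042847705760864996
plat 115 ((364.4560852050781, 224.39353942871094), (36.84532928466797, 38.32763671875), 130.68133544921875) [ 0.5463 -0.2314  0.124 ] w 0.07705740441444825
jars 130 ((185.74232482910156, 244.58726501464844), (10.297406196594238, 17.459524154663086), 178.04306030273438) [0.5095 0.1318 0.105 ] w 0.03587975697591964
jars 130 ((132.32452392578125, 237.88656616210938), (19.41095542907715, 22.461341857910156), 116.88947296142578) [0.5242 0.2421 0.105 ] w 0.046320453789066726
plat 130 ((364.4560852050781, 224.39353942871094), (36.84532928466797, 38.32763671875), 130.68133544921875) [ 0.5463 -0.2314  0.124 ] w 0.07705740441444825
(178, 140) [0.71  0.138 0.18 ]
(249, 170) [0.666 0.001 0.095]
(306, 122) [ 0.762 -0.12   0.125]
(187, 158) [0.717 0.15  0.   ]
```

Run:
```python
from h import *
import pickle
a,b=pickle.load(open('s0.pkl','rb'))
hsv=cv2.cvtColor(a['frame'],cv2.COLOR_RGB2HSV)
for u,v in((122,238),(176,244)):
    m=np.zeros((384,512),np.uint8);w=14
    sub=hsv[v-w:v+w,u-w:u+w]
    m[v-w:v+w,u-w:u+w]=(sub[...,1]<40)&(sub[...,2]>138)&(sub[...,2]<185)
    m=cv2.morphologyEx(m,cv2.MORPH_OPEN,np.ones((5,5)))
    c=max(cv2.findContours(m,0,1)[0],key=cv2.contourArea);e=cv2.minEnclosingCircle(c);M=cv2.moments(c)
    q=(M['m10']/M['m00'],M['m01']/M['m00']);p=ray(a,*q,.111)
    print(e,q,ray(a,*q,.111).round(4),2*np.sqrt(M['m00']/np.pi)/a['fx']*.849)
S=[(a,'a',((122,238),(176,244))),(b,'b',((210,297),(253,256)))]
W=np.array([[.5248,.2655],[.5115,.1563]])
for s,n in((a,'t'),(b,'s')):
    f=s['frame'].copy()
    for w in W:
        th=np.linspace(0,6.28,60);P=np.c_[w[0]+.023*np.cos(th),w[1]+.023*np.sin(th),0*th+.111]
        cv2.polylines(f,[proj(s,P).round().astype(int)],1,(255,0,0))
    th=np.linspace(0,6.28,60);P=np.c_[.5463+.038*np.cos(th),-.2314+.038*np.sin(th),0*th+.124]
    cv2.polylines(f,[proj(s,P).round().astype(int)],1,(255,0,0))
    if n=='t': A=np.hstack([f[200:290,90:220],f[190:280,310:400]])
    else: B=np.hstack([f[220:370,160:310],f[120:270,260:330]])
A=cv2.resize(A,(660,270));B=cv2.resize(B,(660,330*150//110//1))[:330]
B=cv2.resize(np.ascontiguousarray(B),(660,330))
cv2.imwrite('pics/ov.png',np.vstack([A,B])[:,:,::-1])
```

```text
((120.0, 238.0), 11.401854515075684) (120.14680744092509, 237.83308195072897) [0.5243 0.2653 0.111 ] 0.042232790907937266
((173.5779266357422, 244.08441162109375), 11.215960502624512) (173.73082489146165, 244.0767004341534) [0.5106 0.1553 0.111 ] 0.04311536248768386
```

View pics/ov.png

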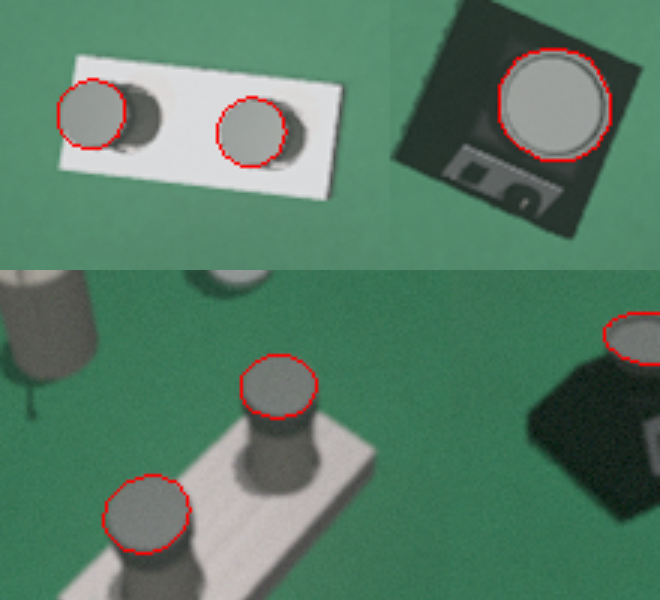

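The overlay puts the projected cap and rim circles on the real ones in both views, for jars at (.525,.265) and (.511,.156) and the pad at (.546,-.231). I'll weigh the jars now.

```bash
cat >> h.py <<'E'
W=[(.5246,.2655),(.5112,.1560)]
Y=173.1; O=[180,0,Y]; ZG=.106
def p(tag=''):
    s=r.sense();print(tag,round(s['clock'],2),s['tcp_pos'].round(4),s['orientation'].round(1),'F',s['contact_force'].round(2),'op',round(s['opening'],4),'g',round(float(s['gripper_force']),1));return s
def fz(n=6):
    v=[]
    for _ in range(n): r.wait(.1);v.append(r.sense()['contact_force'][2])
    return np.mean(v)
def pick(w,dz=.07):
    r.reach([*w,.21],O); f0=fz(4)
    r.servo_line([*w,ZG],speed=.12); r.grab(40); p('grip')
    r.servo_line([*w,ZG+dz],speed=.08); r.wait(.4); f1=fz(); p('up'); print('weight',f0-f1,(f0-f1)/9.81)
def putback(w,dz=.07):
    r.servo_line([*w,ZG+.002],speed=.06); r.servo_line([*w,ZG-.0005],speed=.02); p('down'); r.let_go(); r.servo_line([*w,.21],speed=.15)
E
python3 - <<'E'
from h import *
pick(W[1]); snap('side','lift1.png')
E
```

```text
grip 4.29 [0.5112 0.156  0.106 ] [180.    0.  173.1] F [-0.22 -0.69  0.76] op 0.0454 g 40.0
up 6.32 [0.5112 0.156  0.176 ] [-180.    -0.   173.1] F [-0.1   0.27 -2.03] op 0.0454 g 40.0
weight 1.6064111934425083 0.16375241523369094
```

View pics/lift1.png

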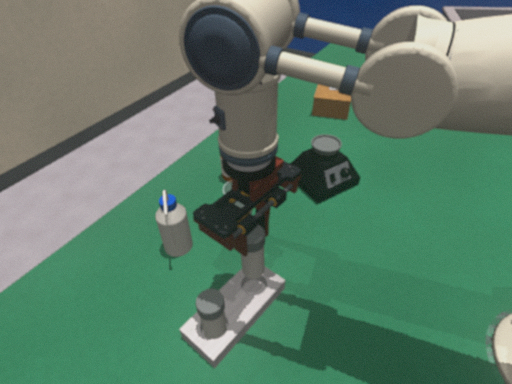

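The side view shows the jar held upright in the gripper, clear of the rack near (253,255), with the other jar still standing at (210,312). It weighs about 0.16 kg, so it's probably the lighter one. Next I'll put it back and weigh the other.

Run:
```python
from h import *
putback(W[1]); pick(W[0]); s=snap('top','lift2.png'); t=snap('side','lift2s.png')
cv2.imwrite('pics/l2.png',np.hstack([s['frame'][130:300,60:280],t['frame'][170:340,120:340]])[:,:,::-1].repeat(2,0).repeat(2,1)[:, :800])
```

```text
down 7.92 [0.5115 0.1561 0.106 ] [1.800e+02 1.000e-01 1.731e+02] F [0.48 0.54 0.5 ] op 0.0451 g 40.0
grip 12.25 [0.5247 0.2653 0.1061] [-180.     0.   173.1] F [-0.14 -1.88 -0.04] op 0.045 g 40.0
up 14.28 [0.5246 0.2655 0.176 ] [180.    0.  173.1] F [-1.21 -0.18 -5.41] op 0.0448 g 40.0
weight 4.776028107350122 0.48685301807850373
```

View pics/l2.png

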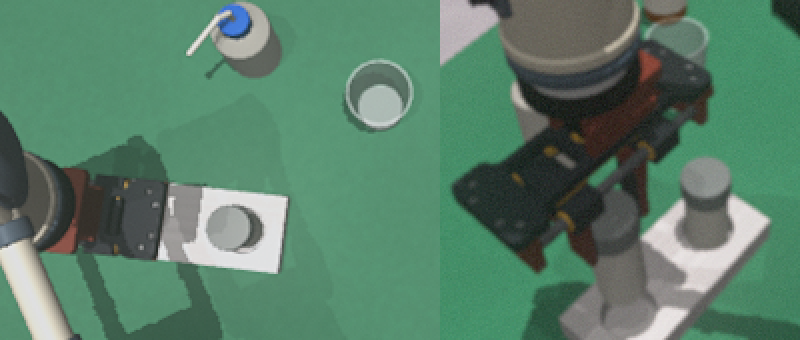

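The light jar stands upright in its well again (crop pixel 235,228), and the held 0.49 kg jar is the heavier. Now I'll carry it to the mixer.

Run:
```python
from h import *
r.grab(60)
r.servo_line([*W[0],.29],speed=.12)
P=[.5463,-.2314]
r.reach([.53,.02,.29],[180,0,150]); p()
r.reach([*P,.29],[180,0,130]); p()
r.servo_line([*P,.235],speed=.08); r.wait(.4); p('above')
s=snap('top','m1.png');t=snap('side','m1s.png')
cv2.imwrite('pics/m1.png',cv2.resize(np.hstack([s['frame'][150:290,290:430],t['frame'][60:220,230:390][10:150,10:150]])[:,:,::-1],None,fx=2.8,fy=2.8))
```

```text
16.66 [0.53   0.0209 0.2898] [180.   -0.  150.1] F [-0.73  0.9  -4.71] op 0.0452 g 60.0
 17.65 [ 0.5468 -0.2298  0.2901] [180.   -0.  130.1] F [-0.15 -0.65 -5.47] op 0.0445 g 60.0
above 18.88 [ 0.5464 -0.2315  0.2352] [180.   0. 130.] F [-0.37 -0.19 -5.6 ] op 0.045 g 60.0
```

View pics/m1.png

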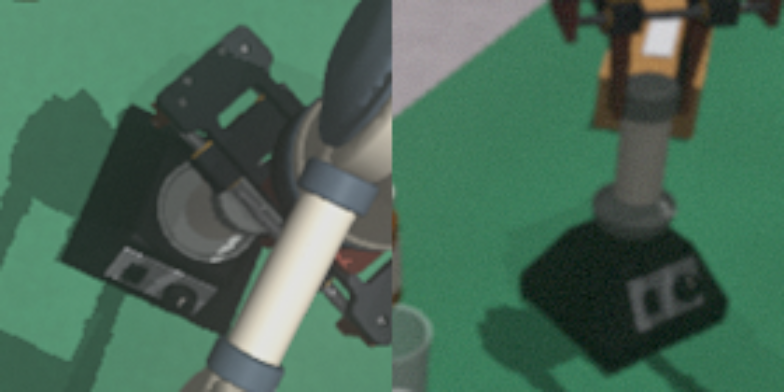

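The jar hangs roughly above the middle of the platform in both views: cap about (334,100), foot about (327,145) in the side picture. I'll check that axis against a vertical projection and then press.

Run:
```python
from h import *
import pickle
b=pickle.load(open('s0.pkl','rb'))[1]
print(proj(b,[[.5464,-.2315,.240],[.5464,-.2315,.135],[.5463,-.2314,.124]]).round(1).tolist())
P=[.5463,-.2314]; f0=fz(5); print('f0',f0)
r.servo_line([*P,.221],speed=.04)
z=.221
while z>.198:
    z-=.001; r.servo_line([*P,z],speed=.02); r.wait(.15); s=r.sense(); F=np.mean([s['contact_force'][2],fz(2)])-f0
    print(round(z,4),s['tcp_pos'][2].round(4),round(F,1))
    if F>20: break
r.wait(.5);p()
s=snap('top','m2.png');t=snap('side','m2s.png')
cv2.imwrite('pics/m2.png',cv2.resize(np.hstack([s['frame'][150:290,290:430],t['frame'][70:210,240:380]])[:,:,::-1],None,fx=2.8,fy=2.8))
```

```text
[[332.3, 99.4], [326.8, 138.3], [326.3, 142.1]]
f0 -4.704138564006509
0.22 0.2202 -0.1
0.219 0.219 -0.0
0.218 0.2181 -0.1
0.217 0.2175 4.4
0.216 0.2162 5.8
0.215 0.2151 6.8
0.214 0.2142 7.8
0.213 0.2132 9.6
0.212 0.2122 9.9
0.211 0.2119 12.7
0.21 0.2118 15.4
0.209 0.2118 18.0
0.208 0.2117 21.3
 28.28 [ 0.5466 -0.2318  0.2118] [179.9   0.3 130. ] F [-2.91  1.07 16.67] op 0.0451 g 60.0
```

View pics/m2.png

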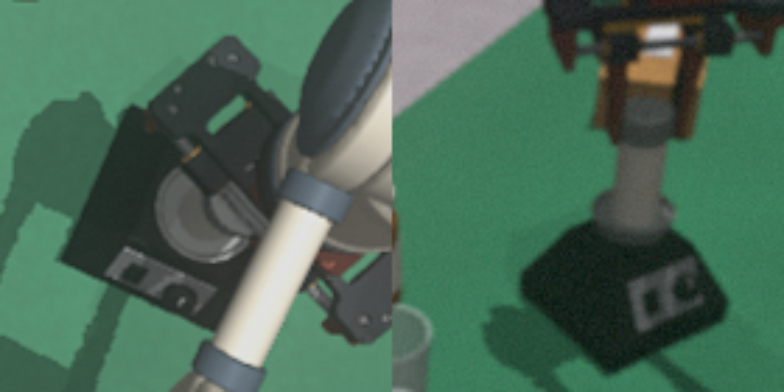

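The spring curve came out as specified: travel starts at about 5 N, and the hard stop comes near z = .212. The view shows the jar upright inside the rim, foot at about (325,148) in the side picture. The force is steady, so I'm handing in.

Run:
```python
from h import *
p();print(r.hand_in())
```

```text
28.38 [ 0.5466 -0.2318  0.2118] [179.9   0.3 130. ] F [-2.76 -0.06 16.1 ] op 0.0449 g 60.0
the job is handed in; nothing more can be done
None
```

I handed the job in at 28.4 s of the 61 s allowed: the heavier jar (about 0.49 kg) is gripped upright on the platform and pressed to its stop, and the lighter one (about 0.16 kg) is back in its rack well; hand-in returned no verdict.

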